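# Bond a specimen block to its carrier plate in the ratchet clamp

## Robot

A 6-joint arm with a two-finger parallel gripper is mounted at the origin on the work surface. World frame = base frame: x ahead of the robot, y to its left, z up, the work surface at z = 0. Lengths are in m, angles in rad, forces in N, time in s.
With the tool pointing down it reaches from about 0.325 to 0.9 m from the base axis. Payload 3.5 kg.
Tool frame: the origin (TCP) lies between the finger pads; the fingertips stand 8 mm ahead of it and the grasp point (between the pads) lies 11 mm behind it; z points along the fingers, y is the line along which they close (so a half turn about z gives the same grasp; the last joint's range is limited). The gripper opens to 85 mm and grips with 20 to 120 N. Pads are 22 mm wide; open, the fingers measure 114 mm over their backs; the gripper's body (76 mm by 85 mm) begins 54 mm behind the grasp point. The pads swing forward as they close: fully open they stand 13 mm farther back than shut.
Start: joints at [-1.409, 0.276, -0.026, 1.268, 0, 1.467], TCP at [0.164, -0.603, 0.214] pointing down, gripper open.
Joint ranges: [-3.12, 3.12], [-0.85, 1.88], [-1.08, 1.24], [-1.95, 2.15], [-1.57, 1.53], [-3.14, 3.14]. Speed limits (rad/s): [2.57, 2.57, 3.14, 3.14, 3.14, 3.14].

## Interface

Orientations are given as a unit quaternion [w, x, y, z].
In Python, from cell import bot gives the robot as it stands. The module is installed in compiled form; this text tells all that it offers.
- The arm moves only by the tool jog_arm, never from a script. Its argument "motion" is a list of rows, each a list of 3 entries, a list of its own where there are three numbers: the turn, a rotation vector about the tool's x, y, z in degrees, then the shift along the tool's x, y, z in mm, then the opening in per cent of the stroke, from 0 (shut) to 100 (fully open). A call has 1 to 12 rows; each row is the pose to reach, as a shift and turn from the pose commanded when the call began, along the tool's axes at that moment; what a row does not reach only later rows make up. A row lasts 1/8 s, in which the tool goes at most 62.5 mm and 10.7 degrees, less where a joint would pass 70% of its speed; a pose out of reach is approached as far as the arm can. A call with a gripper value outside its range is refused whole. The fingers move at their own pace and stop on an object; "force" is the grip in N (left out, the last holds). Time passes only in rows, so rows that repeat a pose let the fingers close. It gives the time, the measured TCP pose, the force, the opening and the grip force at its end, in the units of the state.
- bot.state(): the state, without advancing time (a new reading comes with each control period).
- bot.capture(name): name is "scene" or "top"; returns the picture (384x512x3 uint8, red, green, blue); there is no depth.
- bot.calibration(name): a dict with "fx", "fy", "cx", "cy" (pixels), "distortion" ([k1, k2, p1, p2, k3] as OpenCV has them; the pictures are not rectified), "R" (3x3) and "t" (3): a world point X has camera coordinates R X + t. Camera axes: x right, y down, z forward; pixel columns grow to the right and rows downward; lengths in m; the calibration is good to about 2 mm. A picture is of the moment at which its call begins. calibration takes no time and is no camera call.
- bot.job_done(): hands the job in; it is judged then, once.
The state is a dict: "time_s": time; "joint_positions": joint angles; "joint_vel": joint speeds; "joint_torque": joint torques, N m; "tool_pos": TCP position; "eef_rot": TCP orientation; "contact_force": force on the tool from outside, world axes, zero at the start; "wrist_torque": the same for the moment, N m; "finger_gap": opening from 0.0 (shut) to 1.0 (fully open); "gripper_force": force on a finger pad.
Only numpy, scipy, OpenCV 4.12 (cv2) and the standard library are available. Lean on these libraries where they do the work, as an engineer would, in place of code of your own. Each camera call takes 0.05 s, during which the arm holds its last target. There are 200 camera calls.

## Task

Take the tall carrier plate out of the plate rack and slide it edgewise down into the slot at the anvil of the bonding clamp, right to the bottom, and let go of it. Then pump the clamp's trigger - advancing the jaw only with the trigger, not by pushing the rod or pad by hand - until the spring-backed pad has driven the resin block up against the plate, and finish still holding the trigger squeezed, with the pad's spring about half compressed: never force the spring close to fully home, as that crushes the specimen. Do not knock the block over, and leave everything else where it is.

Things in the scene. Friction and masses are not known exactly. Their poses are not given: they have to be found in the camera images.
- clamp: Bonding clamp fixed to the bench, like a cartridge gun on its back, on an aluminium base 90 x 335 x 12 mm (x -45..45, y -180..155). Origin: underside of the base, z up. Its +y is the way rod and pad advance, from trigger end to anvil. Order along y: rod's rear hook, pistol grip, trigger, pad, loose block, slot, anvil. Rod and pad run at x = 0, z = 30 mm, over the base (top z = 12).
- clamp_grip (a point): Middle of the fixed black pistol grip, at clamp (0, -83, 117) mm: 26 wide, 18 thick, leaning back to -y by 0.24 rad, top at z = 154. Below it the steel head of the clamp: y -103 to -18, 34 wide, top at z = 72. Behind it the rod sticks out to y = -180 (at rod_advance 0) with an upturned hook, top at z = 64.
- slot (a point): Centre of the slot's floor, at clamp (0, 126, 12) mm, axes as the clamp's. Slot open at the top, 68 long (x), 8 wide (y). Behind it (y +4) the anvil face, 84 wide, 42 high above the slot floor, 22 deep, its top 8 mm bevelled back by 6. In front, at both ends only (|x| 24 to 34), lips 32 high with tops flared outwards up to 41; end walls 36 high. The block passes between the lips.
- plate: The carrier plate: plain aluminium rectangle, 5 thick (its x), 64 wide (its y), 80 tall (its z), about 0.07 kg, standing on a 64 mm edge in one of the rack's three slots; the tallest of the three plates there. Origin: middle of its bottom edge. Either face may go to the anvil. In the rack its bottom is 8 mm and its top 88 mm above the bench.
- rack: White plastic plate rack fixed to the bench, 150 (x) x 84 (y) x 28 mm high, origin in the centre of its underside. Three slots 8 mm wide and 20 deep, running along its y, at x = -50, 0 and 50 mm; each holds a plate.
- block: Resin-embedded specimen block, loose on the clamp base between two guide rails (44 apart, 6 high, clamp y 53 to 113): 40 (x) x 30 (y, clamp direction) x 32 mm high, about 0.055 kg. Origin: centre of its underside. The pad slides it along +y until it meets the plate in the slot.
- trigger: The clamp's black trigger: a bar 22 wide (x), 8 thick, free to push on from 22 to 84 mm above its pivot. Origin: on the pivot axis, clamp (0, -50, 63) mm; axes the clamp's at rest, turning about x. At rest it leans 0.3 rad to the anvil (+y), top at z = 144; pulled, it swings to the grip (-y). It may be pushed from the front or squeezed against the grip.
- trigger_pad (a point): Point in the middle of the trigger's front face (the face towards the anvil, which one pushes towards -y), 60 mm from the pivot. At rest about z = 119 mm, moving some 35 mm to -y over the full pull.
- trigger_pull (a joint): Trigger angle, rad: 0 at rest, 0.6 at its stop by the grip. A spring returns it (2 to 3.5 N at 60 mm from the pivot; up to 5 N with the rod's drag). Pulling drives the rod by a pawl on saw teeth of 4.5 mm pitch (25 mm per rad, 13.5 mm per full pull); let back, it takes new teeth and the rod stays. Pad force: 2.5 to 3 x the extra push at 60 mm. Letting go lets the pressure off, to under 4 N.
- rod_advance (a joint): Advance of the rod along clamp +y in m, 0 to 0.065; starts at 0 to 0.010. Drag 4 N. With the pad free, its face is at clamp y = 0.050 + rod_advance. Pad, block, seated plate and anvil are all in touch when it is about 0.045.
- pad_spring (a joint): How far the spring-backed pad is pressed into the rod's end, in m: 0 free, 0.012 fully home; 3 N per mm. About half (0.006, 18 N) is right for bonding; more than 0.0105 (32 N) crushes the specimen. To the eye: 14 mm of the pad's thin stem shows in front of the collar when free, 8 mm at half.
- pad_face (a point): Centre of the pad's front face (24 mm rubber-faced disc, z = 30 mm), which touches the block.
- pad: The pad: a rubber-faced disc 24 mm across on a thin stem, at the front end of the rod; its origin lies at the clamp's origin plus (rod_advance - pad_spring) along clamp y.
- rod: The toothed steel rod, with a front collar 15 mm across and a rear hook; origin: the clamp's origin plus the rod's advance along y. Not to be pushed by hand.
- short0: Short aluminium plate, 5 x 60 x 46 mm, standing in the rack. Bystander.
- short1: Another short plate like short0, in the rack. Bystander.
- spare_a: Spare resin block 40 x 30 x 32 mm on the bench between robot and clamp. Bystander.
- dish: Petri dish, 90 across, 16 high, on the bench. Bystander.
- adhesive: Brown adhesive bottle, 38 across, 85 high, on the bench. Bystander.
- forceps: Steel forceps, 120 mm long, lying on the bench. Bystander.
Mind the look-alikes: they are no part of the job. What is shaped like the block but pink is not meant. Leave any purple look-alike of the plate alone.

How it is judged:
On the way, in this order (a step that is already met when the one before it is completed fails the run):
1. the carrier plate stands fully down in the clamp's slot, let go (x of plate in the frame of slot between -0.004 and 0.004 m and y of plate in the frame of slot between -0.003 and 0.003 m and z of plate in the frame of slot between -0.003 and 0.003 m and angle between plate's own z axis and vertical below 0.12 rad and angle between the x axis of plate and the y axis of slot, either way round below 0.08 rad and contact force between the fingers and plate below 0.5 N), for 0.3 s.
2. pumped forward by the trigger, the pad presses the block against the plate (contact force between pad and block above 2 N and contact force between block and plate above 1 N), for 0.1 s.
At the end, for the whole second after the job is handed in: The plate stands on the slot floor (within 3 mm, upright within 0.06 rad); the pad presses the block with 9 to 28 N (spring pressed in 3 to 9 mm) and the block bears on the plate; the robot still pushes on the trigger (over 1 N, trigger off its rest) and touches neither plate, block, pad nor rod (x of plate in the frame of slot between -0.004 and 0.004 m and y of plate in the frame of slot between -0.003 and 0.003 m and z of plate in the frame of slot between -0.003 and 0.003 m and angle between plate's own z axis and vertical below 0.06 rad and angle between the x axis of plate and the y axis of slot, either way round below 0.08 rad and contact force between pad and block between 9 and 28 N and contact force between block and plate above 6 N and contact force between any of the fingers, the arm and trigger above 1 N and value of joint trigger_pull above 0.03 rad and angle between block's own z axis and vertical below 0.1 rad and linear speed of block below 0.01 m/s and contact force between the fingers and plate below 0.5 N and contact force between the fingers and block below 0.5 N and contact force between the fingers and rod below 0.5 N and contact force between the fingers and pad below 0.5 N); the arm keeps its last pose, push and grip.
It fails at once if the specimen is crushed: pad force over 32 N (contact force between pad and block above 32 N).
It fails at once if the rod, pad or block is pushed by hand (contact force between any of the fingers, the arm and rod above 3 N or contact force between any of the fingers, the arm and pad above 3 N or contact force between any of the fingers, the arm and block above 5 N).
It fails at once if the block is knocked over (angle between block's own z axis and vertical above 0.5 rad).
It fails at once if another thing on the bench is moved by more than 25 mm (distance of any of short0, short1, spare_a, dish, adhesive, forceps from where it was at the start of the episode above 0.025 m).
It also fails if it takes over 67 s, if anything falls off the work surface, if the arm or the gripper's body presses on something with over 40 N, if the wrist force passes 120 N, or if a joint passes its speed limit or range.

## Working session

There is one attempt and no reset: what is moved stays moved. The work goes in short steps, Python scripts to look and compute and a tool call to move; the robot and the scene stay as the last step left them, time stands still between calls to the robot, and variables do not carry over. Pictures are saved under pics/ and viewed, at most 10 in all, crops included, and the job is handed in when it is done.

Besides the shell and the picture viewer there is one more tool, called after "Emit:" by a JSON object that holds its "method" and its "body". jog_arm: Moves the arm, as the interface text tells. Its arguments: {"type":"object","properties":{"motion":{"type":"array"},"force":{"type":"number"}},"required":["motion"]}

```bash
mkdir -p pics; python3 - <<'E'
from cell import bot
import cv2
for n in("scene","top"):
    im=bot.capture(n); cv2.imwrite(f"pics/{n}0.png",im[:,:,::-1]); c=bot.calibration(n); print(n,c)
s=bot.state(); print(s)
E
```

```text
scene {'fx': 351.8273370557765, 'fy': 351.8273370557765, 'cx': 253.93869545717965, 'cy': 190.71397879305096, 'distortion': array([-0.0216138,  0.       ,  0.       ,  0.       ,  0.       ]), 'R': array([[-0.54373901,  0.83908132,  0.01704192],
       [ 0.65107278,  0.43454559, -0.62231372],
       [-0.52957731, -0.32728071, -0.7825824 ]]), 't': array([ 0.2711392 , -0.29260344,  1.3363708 ])}
top {'fx': 362.6539127219885, 'fy': 362.6539127219885, 'cx': 257.49624283509456, 'cy': 191.23907778985722, 'distortion': array([0.03010727, 0.        , 0.        , 0.        , 0.        ]), 'R': array([[ 1.85685472e-02, -9.99821765e-01,  3.41285173e-03],
       [-9.87674318e-01, -1.88733332e-02, -1.55380949e-01],
       [ 1.55417667e-01, -4.85587520e-04, -9.87848730e-01]]), 't': array([-0.00941971,  0.52067223,  1.09636327])}
{'time_s': 0.1, 'joint_positions': array([-1.40942718e+00,  2.77124634e-01, -2.77763182e-02,  1.26801593e+00,
        1.76815196e-05,  1.46737645e+00]), 'joint_vel': array([ 0.00029016, -0.00098112,  0.00367231, -0.00173133,  0.00142043,
        0.00116307]), 'joint_torque': array([ 1.40773491e-04, -4.46706712e+01,  2.96128839e+01,  8.42847512e-03,
       -1.14474533e-04, -6.50358146e-06]), 'tool_pos': array([ 0.16342631, -0.60246363,  0.21291419]), 'eef_rot': array([-1.06008655e-03,  9.91248085e-01,  1.32007990e-01, -2.18797545e-05]), 'contact_force': array([ 0.38041923, -0.11556153, -0.64857589]), 'wrist_torque': array([-0.05404265, -0.00317699,  0.00348584]), 'gripper_force': 0.0, 'finger_gap': 0.9990692453200846}
```

View pics/scene0.png

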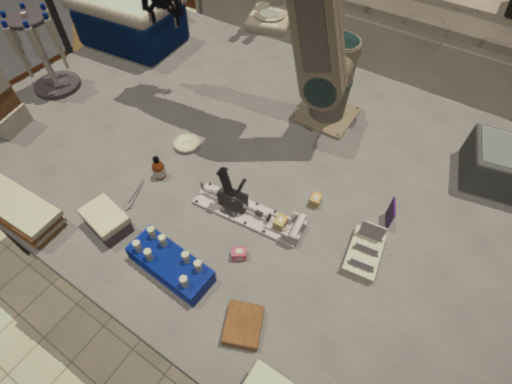

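View pics/top0.png

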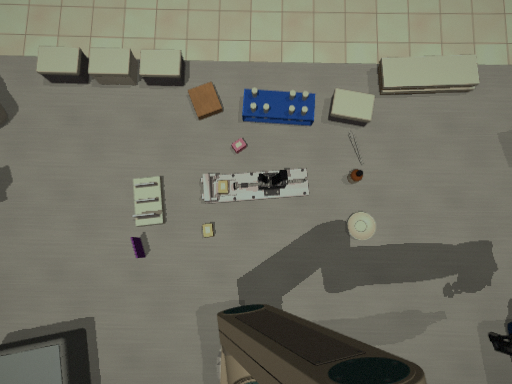

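The scene view shows the clamp around (250,212), rack at (366,250), and purple decoy at (390,212). The top view shows the clamp at (255,186) running along the image x axis, and the rack at (148,201) with its tall plate probably at (148,214). I'll enlarge both.

```bash
cat > h.py <<'E'
import numpy as np,cv2
from cell import bot
def ray(n,px):
    c=bot.calibration(n);K=np.array([[c['fx'],0,c['cx']],[0,c['fy'],c['cy']],[0,0,1]])
    u=cv2.undistortPoints(np.array(px,float).reshape(-1,1,2),K,c['distortion']).reshape(-1,2)
    d=np.c_[u,np.ones(len(u))]@c['R']; return -c['R'].T@c['t'],d
def onz(n,px,z):
    o,d=ray(n,px); z=np.asarray(z,float)*np.ones(len(d)); return o+d*((z-o[2])/d[:,2])[:,None]
def proj(n,X):
    c=bot.calibration(n);K=np.array([[c['fx'],0,c['cx']],[0,c['fy'],c['cy']],[0,0,1]])
    return cv2.projectPoints(np.array(X,float).reshape(-1,1,3),cv2.Rodrigues(c['R'])[0],c['t'],K,c['distortion'])[0].reshape(-1,2)
def crop(im,x,y,w,h,s): return cv2.resize(im[y:y+h,x:x+w],None,fx=s,fy=s,interpolation=cv2.INTER_CUBIC)
E
python3 - <<'E'
import cv2,numpy as np
from h import crop
t=cv2.imread("pics/top0.png");s=cv2.imread("pics/scene0.png")
a=crop(t,195,160,120,50,5); b=crop(t,125,170,40,60,5)
r=np.zeros((600,800,3),np.uint8); r[:250,:600]=a; r[:300,600:]=b
r[300:,:480]=crop(s,190,165,120,75,4); r[300:600,490:790]=crop(s,335,195,75,75,4); cv2.imwrite("pics/z0.png",r)
E
```

```text
(no output)
```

View pics/z0.png

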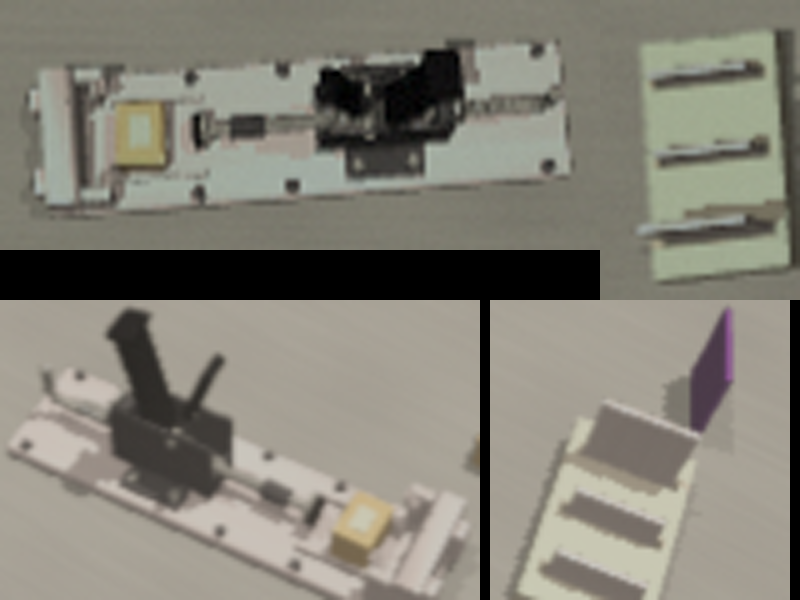

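The crops show the tall plate in the rack slot nearest the robot. Its top edge runs from (132.6,216.4) to about (149,214) in the top view and from (364.3,220.5) to (387,229) in the scene view. The block is at (223,187) and the trigger is at rest.

```bash
python3 - <<'E'
import cv2,numpy as np
from h import *
np.set_printoptions(precision=4,suppress=True)
t=cv2.imread("pics/top0.png")
def mask(x,y,w,h,f):
    s=4;c=crop(t,x,y,w,h,s).astype(int);m=f(c).astype(np.uint8)
    m=cv2.morphologyEx(m,cv2.MORPH_CLOSE,np.ones((25,25)))
    n=max(cv2.findContours(m,0,1)[0],key=cv2.contourArea)
    return (n.reshape(-1,2)+.5)/s-.5+[x,y]
print(t[184,300],t[206,250],t[165,300], t[180,140],t[230,180])
bgv=np.median(t[165:170,200:300].reshape(-1,3),0);print(bgv)
f=lambda c:(c.min(2)>bgv.min()+28)
n=mask(195,160,120,50,f); W=onz("top",n,.012)[:,:2].astype(np.float32)
r=cv2.minAreaRect(W);print("clamp",r,"exp .09x.335"); print(cv2.boxPoints(r))
# lines of right part: upper & lower long edges, right end
n2=n[(n[:,0]>285)&(n[:,0]<304)]
for nm,sel in(("up",n2[:,1]<180),("lo",n2[:,1]>190)):
    p=onz("top",n2[sel],.012); print(nm,np.polyfit(p[:,1],p[:,0],1),p.mean(0))
n=mask(125,170,40,62,lambda c:(c[:,:,1]>bgv[1]+25)); W=onz("top",n,.028)[:,:2].astype(np.float32)
r=cv2.minAreaRect(W);print("rack",r,"exp .15x.084");print(cv2.boxPoints(r))
print("plate top edge top:",onz("top",[(132.6,216.4),(149,213.8),(152.8,214)],.088)[:,:2])
print("scene:",onz("scene",[(364.3,220.5),(387,229)],.088)[:,:2])
E
```

```text
[153 165 162] [110 121 123] [112 125 126] [144 169 159] [108 121 123]
[112. 124. 126.]
clamp ((0.5456863641738892, 0.010739907622337341), (0.09272656589746475, 0.3433378040790558), 4.331229209899902) exp .09x.335
[[ 0.4865  0.1784]
 [ 0.5124 -0.1639]
 [ 0.6049 -0.1569]
 [ 0.579   0.1854]]
up [-0.5708  0.5265] [ 0.592  -0.1147  0.012 ]
lo [-0.0998  0.5035] [ 0.5153 -0.1186  0.012 ]
rack ((0.48753786087036133, 0.3460886478424072), (0.14939932525157928, 0.09908817708492279), 7.468155384063721) exp .15x.084
[[0.407  0.3855]
 [0.4199 0.2873]
 [0.568  0.3067]
 [0.5552 0.4049]]
plate top edge top: [[0.431  0.3682]
 [0.4395 0.3206]
 [0.4391 0.3094]]
scene: [[0.4462 0.3123]
 [0.4383 0.3723]]
```

```bash
cat >> h.py <<'E'
def tri(pt,ps):
    o1,d1=ray("top",[pt]);o2,d2=ray("scene",[ps]);d1=d1[0];d2=d2[0]
    a,b=np.linalg.lstsq(np.c_[d1,-d2],o2-o1,rcond=None)[0]
    p,q=o1+a*d1,o2+b*d2; return (p+q)/2,np.linalg.norm(p-q)
from scipy.spatial.transform import Rotation as Ro
def R0(s): q=s['eef_rot']; return Ro.from_quat(np.r_[q[1:],q[0]])
def plan(P,yawy):
    "shift mm, turn deg about tool to bring TCP to P, pointing down with tool y at world angle yawy (deg)"
    s=bot.state();R=R0(s)
    c,si=np.cos(np.radians(yawy)),np.sin(np.radians(yawy))
    T=np.array([[si,c,0],[-c,si,0],[0,0,-1.]]).T; T=np.c_[[si,-c,0],[c,si,0],[0,0,-1]]
    rv=(R.inv()*Ro.from_matrix(T)).as_rotvec(degrees=True)
    sh=R.inv().apply(np.array(P)-s['tool_pos'])*1e3
    print("turn",rv.round(1),"shift",sh.round(1),"tcp",s['tool_pos'].round(4),"F",s['contact_force'].round(1),"t",round(s['time_s'],2))
E
python3 - <<'E'
from h import *
np.set_printoptions(precision=4,suppress=True)
print(tri((132.6,216.4),(387,229)),tri((149,213.8),(364.3,220.5)),tri((152.8,214),(364.3,220.5)))
plan([.5,-.2,.24],7.5)
plan([.438,.3395,.14],7.5)
for n,b in(("top",(120,165,50,65,8)),("scene",(335,195,75,75,8))): pass
t=cv2.imread("pics/top0.png");s=cv2.imread("pics/scene0.png")
r=np.zeros((600,800,3),np.uint8);r[:600,:460]=crop(t,123,170,46,60,10);r[:300,470:790]=crop(s,360,212,32,30,10);r[300:600,470:790]=crop(t,195,172,32,30,10);cv2.imwrite("pics/z1.png",r)
E
```

```text
(array([0.4315, 0.372 , 0.0789]), np.float64(0.00138691629690008)) (array([0.4414, 0.3166, 0.0852]), np.float64(0.00981659526761281)) (array([0.4398, 0.3119, 0.0797]), np.float64(0.0003178447922698826))Traceback (most recent call last):
  File "<stdin>", line 4, in <module>
  File "h.py", line 24, in plan
    rv=(R.inv()*Ro.from_matrix(T)).as_rotvec(degrees=True)
                ~~~~~~~~~~~~~~^^^
  File "scipy/spatial/transform/_rotation.pyx", line 1143, in scipy.spatial.transform._rotation.Rotation.from_matrix
ValueError: Non-positive determinant (left-handed or null coordinate frame) in rotation matrix 0: [[ 0.1305  0.9914  0.    ]
 [-0.9914  0.1305  0.    ]
 [ 0.      0.     -1.    ]].
```

```bash
sed -i 's/^    T=np.array.*$/    T=np.c_[[-si,c,0],[c,si,0],[0,0,-1]]/' h.py
python3 - <<'E'
from h import *
plan([.5,-.2,.24],7.5)
plan([.437,.341,.14],7.5)
t=cv2.imread("pics/top0.png");s=cv2.imread("pics/scene0.png")
r=np.zeros((600,800,3),np.uint8);r[:600,:460]=crop(t,123,170,46,60,10);r[:300,470:790]=crop(s,360,212,32,30,10);r[300:600,470:790]=crop(t,195,172,32,30,10);cv2.imwrite("pics/z1.png",r)
E
```

```text
turn [ -0.1  -0.1 -82.3] shift [ 430.2 -300.4  -26.4] tcp [ 0.1634 -0.6025  0.2129] F [ 0.4 -0.1 -0.6] t 0.1
turn [ -0.1  -0.1 -82.3] shift [ 510.9 -838.8   74.8] tcp [ 0.1634 -0.6025  0.2129] F [ 0.4 -0.1 -0.6] t 0.1
```

View pics/z1.png

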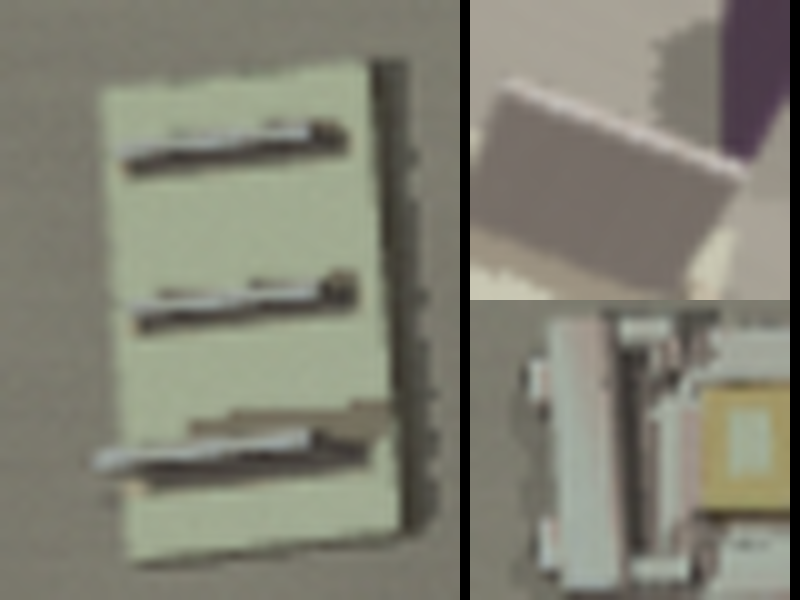

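The zoom shows the top edge of the plate from (132.5,216) to (154,213.6) in the top view and (364,220) to (387,229) in the scene view. That puts its middle near (0.438,0.340) with a yaw of about 7.5°.

Emit:
{"method": "jog_arm", "body": {"motion": [[[0,0,-82.3],[430,-300,-26],40],[[0,0,-82.3],[430,-300,-26],40],[[0,0,-82.3],[430,-300,-26],40],[[0,0,-82.3],[430,-300,-26],40],[[0,0,-82.3],[430,-300,-26],40],[[0,0,-82.3],[430,-300,-26],40],[[0,0,-82.3],[430,-300,-26],40],[[0,0,-82.3],[430,-300,-26],40],[[0,0,-82.3],[510,-838,-26],40],[[0,0,-82.3],[510,-838,-26],40],[[0,0,-82.3],[510,-838,-26],40],[[0,0,-82.3],[510,-838,-26],40]], "force": 40}}

```text
time_s: 1.6
tool_pos: [0.4622, 0.0308, 0.239]
eef_rot: [-0.0, 0.66, 0.752, 0.0]
contact_force: [1.6, 0.7, 0.2]
finger_gap: 0.398
gripper_force: 0.0
```

```bash
python3 - <<'E'
from h import *
plan([.438,.340,.14],7.5);print(bot.state()['joint_positions'].round(2))
E
```

```text
turn [-0. -0. -0.] shift [309.7  16.2  99.1] tcp [0.4622 0.0308 0.239 ] F [1.6 0.7 0.2] t 1.6
[-0.07 -0.03 -0.32  1.28  0.    1.37]
```

Emit:
{"method": "jog_arm", "body": {"motion": [[[0,0,0],[310,16,40],40],[[0,0,0],[310,16,40],40],[[0,0,0],[310,16,40],40],[[0,0,0],[310,16,40],40],[[0,0,0],[310,16,99],40],[[0,0,0],[310,16,99],40],[[0,0,0],[310,16,99],40],[[0,0,0],[310,16,99],40]]}}

```text
time_s: 2.6
tool_pos: [0.4386, 0.3379, 0.1407]
eef_rot: [0.0, 0.66, 0.752, -0.0]
contact_force: [0.3, 0.5, 0.5]
finger_gap: 0.396
gripper_force: 0.0
```

```bash
python3 - <<'E'
from h import *
plan([.438,.340,.066],7.5)
a=bot.capture("top");b=bot.capture("scene")
r=np.zeros((600,800,3),np.uint8);r[:500,:400]=crop(a,110,150,80,100,5);r[:500,405:800]=crop(b,335,150,79,100,5);cv2.imwrite("pics/z2.png",r[:,:,::-1])
E
```

```text
turn [ 0.  0. -0.] shift [ 2.2 -0.4 74.7] tcp [0.4386 0.3379 0.1407] F [0.3 0.5 0.5] t 2.6
```

View pics/z2.png

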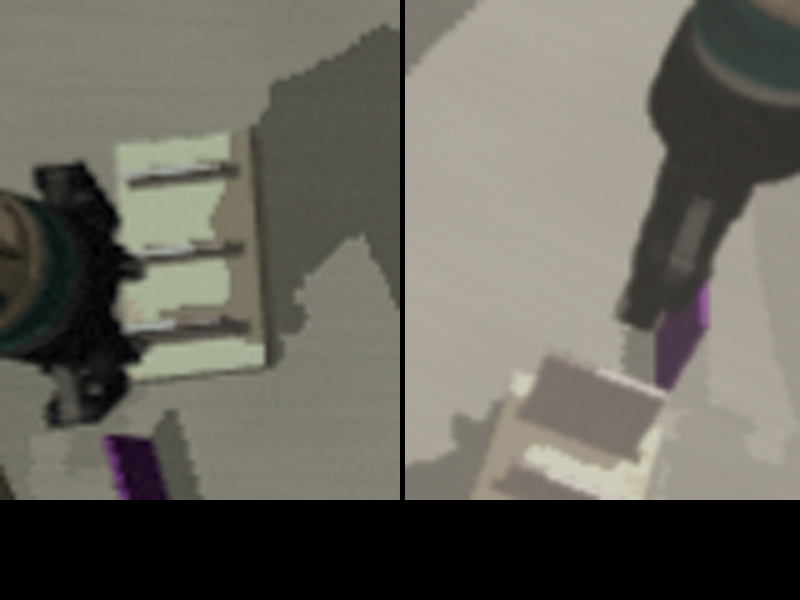

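The fingers straddle the tall plate, which lies near (135,328) in the left crop, roughly 5 mm off their centre towards the robot. I'll descend and close gently.

Emit:
{"method": "jog_arm", "body": {"motion": [[[0,0,0],[2,-3,40],40],[[0,0,0],[2,-3,70],40],[[0,0,0],[2,-3,75],40],[[0,0,0],[2,-3,75],40],[[0,0,0],[2,-3,75],20],[[0,0,0],[2,-3,75],15],[[0,0,0],[2,-3,75],10],[[0,0,0],[2,-3,75],5],[[0,0,0],[2,-3,75],0],[[0,0,0],[2,-3,75],0]], "force": 20}}

```text
time_s: 3.95
tool_pos: [0.4358, 0.3402, 0.0659]
eef_rot: [0.0, 0.66, 0.752, 0.001]
contact_force: [0.2, -0.0, 4.4]
finger_gap: 0.045
gripper_force: 20.9
```

Emit:
{"method": "jog_arm", "body": {"motion": [[[0,0,0],[0,0,0],0],[[0,0,0],[0,0,-20],0],[[0,0,0],[0,0,-50],0],[[0,0,0],[0,0,-90],0],[[0,0,0],[0,0,-90],0]], "force": 60}}

```text
time_s: 4.58
tool_pos: [0.4372, 0.3412, 0.1582]
eef_rot: [0.001, 0.66, 0.752, 0.003]
contact_force: [0.3, 0.5, -1.0]
finger_gap: 0.022
gripper_force: 59.0
```

```bash
python3 - <<'E'
from h import *
plan([.5355,.146,.16],94.3)
E
```

```text
turn [  0.4   0.1 -86.8] shift [-206.3   72.1   -1.9] tcp [0.4372 0.3412 0.1582] F [ 0.3  0.5 -1. ] t 4.58
```

Emit:
{"method": "jog_arm", "body": {"motion": [[[0,0,-86.8],[-206,72,-2],0],[[0,0,-86.8],[-206,72,-2],0],[[0,0,-86.8],[-206,72,-2],0],[[0,0,-86.8],[-206,72,-2],0],[[0,0,-86.8],[-206,72,-2],0],[[0,0,-86.8],[-206,72,-2],0],[[0,0,-86.8],[-206,72,-2],0],[[0,0,-86.8],[-206,72,-2],0],[[0,0,-86.8],[-206,72,-2],0],[[0,0,-86.8],[-206,72,-2],0]]}}

```text
time_s: 5.82
tool_pos: [0.532, 0.1448, 0.1555]
eef_rot: [-0.002, -0.037, 0.999, -0.0]
contact_force: [0.3, 0.8, -0.8]
finger_gap: 0.026
gripper_force: 59.0
```

```bash
python3 - <<'E'
from h import *
plan([.5355,.146,.148],94.3)
a=bot.capture("top");b=bot.capture("scene")
cv2.imwrite("pics/top3.png",a[:,:,::-1]);cv2.imwrite("pics/scene3.png",b[:,:,::-1])
r=np.zeros((600,800,3),np.uint8);r[:600,:300]=crop(a,185,140,50,100,6);r[:600,305:797]=crop(b,250,150,82,100,6);cv2.imwrite("pics/z3.png",r[:,:,::-1])
E
```

```text
turn [-0.  -0.2 -0.1] shift [-3.6  0.9  7.5] tcp [0.532  0.1448 0.1555] F [ 0.3  0.8 -0.8] t 5.83
```

View pics/z3.png

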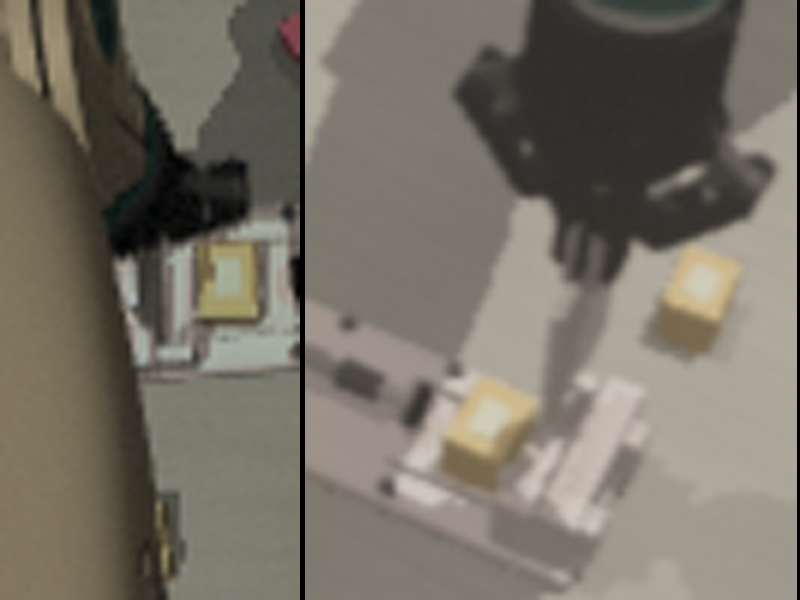

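The scene crop shows the plate held upright over the slot, its bottom near (550,437) in the crop. The arm hides it from the top camera. I'll lower it to just above the anvil and overlay predictions there.

Emit:
{"method": "jog_arm", "body": {"motion": [[[0,0.0,0],[-4,1,20],0],[[0,0.0,0],[-4,1,36],0],[[0,0,0],[-4,1,36],0],[[0,0,0],[-4,1,36],0]]}}

```text
time_s: 6.42
tool_pos: [0.5372, 0.1463, 0.1214]
eef_rot: [-0.0, -0.037, 0.999, -0.0]
contact_force: [0.4, -0.4, 0.0]
finger_gap: 0.025
gripper_force: 59.0
```

```bash
python3 - <<'E'
from h import *
plan([.5355,.146,.119],94.3)
s=bot.state();R=R0(s).as_matrix();p=s['tool_pos']
b=bot.capture("scene");cv2.imwrite("pics/scene4.png",b[:,:,::-1])
x,y,k=262,175,10
im=crop(b,x,y,66,50,k)
im=cv2.convertScaleAbs(im,alpha=1.4,beta=-60)
def dr(X,col):
    q=((proj("scene",X)-[x,y]+.5)*k-.5).round().astype(int); cv2.polylines(im,[q.reshape(-1,1,2)],True,col,1)
w=R[:,0];n=R[:,1]
for sg in(1,):
    B=p*[1,1,0]+[0,0,p[2]-.058]
    dr([B+.032*w,B-.032*w,B-.032*w+[0,0,.08],B+.032*w+[0,0,.08]],(255,0,0))
th=np.radians(4.33);u=np.array([-np.sin(th),np.cos(th),0]);v=np.array([np.cos(th),np.sin(th),0])
O=np.array([.545,.0204,0])
C=lambda a,b,c:O+v*a/1e3+u*b/1e3+np.array([0,0,c/1e3])
dr([C(-42,136,54),C(42,136,54),C(42,152,54),C(-42,152,54)],(0,255,0))
dr([C(-45,-180,12),C(45,-180,12),C(45,155,12),C(-45,155,12)],(0,0,255))
dr([C(-24,122,44),C(-34,122,44),C(-34,130,48),C(-24,130,48)],(255,255,0))
dr([C(24,122,44),C(34,122,44),C(34,130,48),C(24,130,48)],(255,255,0))
cv2.imwrite("pics/z4.png",im[:,:,::-1])
E
```

```text
turn [-0. -0. -0.] shift [ 1.8 -0.2  2.4] tcp [0.5372 0.1463 0.1214] F [ 0.4 -0.4  0. ] t 6.42
```

View pics/z4.png

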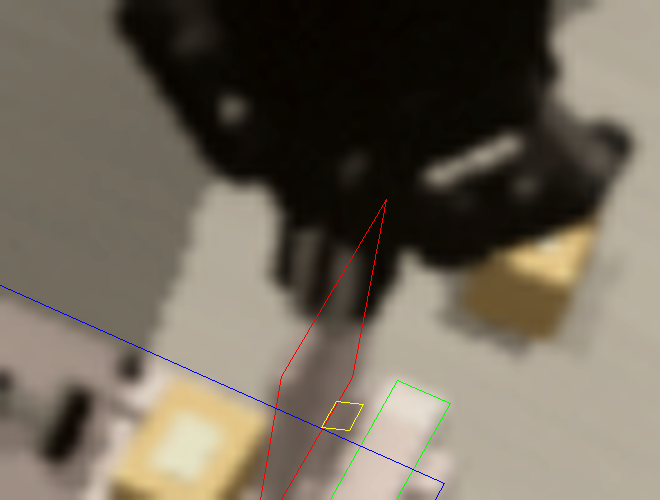

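The overlay (the crop cut the lower part off) shows the predicted plate and anvil agreeing with the image to within about a pixel. I need the lower area to settle the widthwise offset.

```bash
python3 - <<'E'
from h import *
s=bot.state();R=R0(s).as_matrix();p=s['tool_pos']
b=cv2.imread("pics/scene4.png")
x,y,k=277,200,13
im=crop(b,x,y,30,45,k)
im=cv2.convertScaleAbs(im,alpha=1.8,beta=-110);raw=im.copy()
def dr(X,col):
    q=((proj("scene",X)-[x,y]+.5)*k-.5).round().astype(int); cv2.polylines(im,[q.reshape(-1,1,2)],True,col,1)
w=R[:,0];n=R[:,1];B=p*[1,1,0]+[0,0,p[2]-.058]
for d in(-.0025,.0025): dr([B+.032*w+d*n,B-.032*w+d*n,B-.032*w+[0,0,.08]+d*n,B+.032*w+[0,0,.08]+d*n],(0,0,255))
th=np.radians(4.33);u=np.array([-np.sin(th),np.cos(th),0]);v=np.array([np.cos(th),np.sin(th),0])
O=np.array([.545,.0204,0])
C=lambda a,b,c:O+v*a/1e3+u*b/1e3+np.array([0,0,c/1e3])
dr([C(-42,136,54),C(42,136,54),C(42,152,54),C(-42,152,54)],(0,255,0))
dr([C(-45,-180,12),C(45,-180,12),C(45,155,12),C(-45,155,12)],(255,0,0))
for sg in(-1,1): dr([C(sg*34,122,48),C(sg*34,130,48),C(sg*34,130,12),C(sg*34,122,12)],(0,255,255))
cv2.imwrite("pics/z5.png",np.hstack([raw,im]))
E
```

```text
(no output)
```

View pics/z5.png

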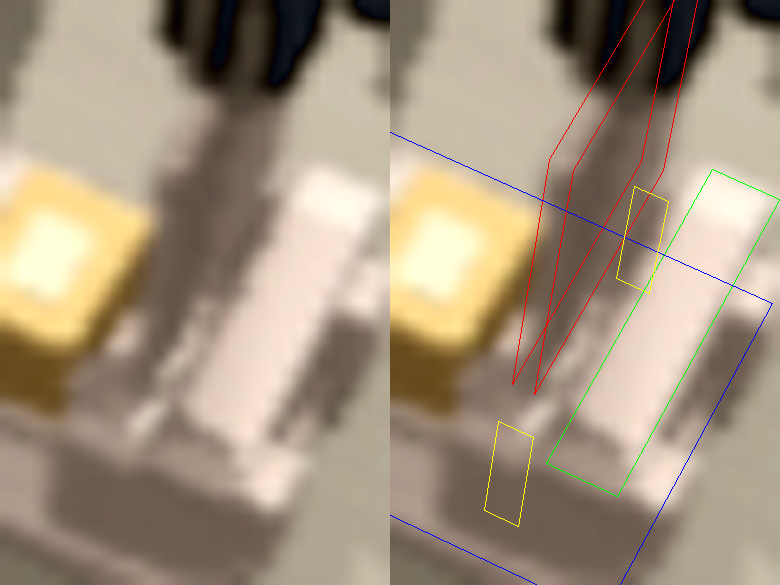

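The plate and anvil overlay fit to about a pixel, but arm shadow blurs the near ends. I'll check the slot centre numerically from the unshadowed first pictures.

```bash
python3 - <<'E'
from h import *
np.set_printoptions(precision=4,suppress=True)
t=cv2.imread("pics/top0.png");g=t.sum(2)/3.
print(g[168:206,204:211].mean(1).round(0).astype(int))
print(g[168:206,206:209].mean(1).round(0).astype(int))
print("cols rows180-195",g[180:196,196:222].mean(0).round(0).astype(int))
def edges(a,lo):  # subpixel half-level crossings outer
    i=np.where(a>lo)[0];i0,i1=i[0],i[-1]
    f=lambda j,k:j+(lo-a[j])/(a[k]-a[j])*(k-j)
    return f(i0-1,i0),f(i1+1,i1)
for c in range(205,210):
    a=g[168:206,c];e=edges(a,(a.max()+115)/2);r=np.array(e)+168
    W=onz("top",[(c,r[0]),(c,r[1])],.054);print(c,r,W[:,:2].ravel(),"len",np.linalg.norm(W[0]-W[1]),"mid",W.mean(0)[:2])
# block
hsv=cv2.cvtColor(t,cv2.COLOR_BGR2HSV);m=((hsv[:,:,1]>70)&(abs(hsv[:,:,0].astype(int)-22)<8))[170:205,205:240]
ys,xs=np.nonzero(m);print("block px",xs.min()+205,xs.max()+205,ys.min()+170,ys.max()+170, onz("top",[(xs.mean()+205,(ys.min()+ys.max())/2+170)],.044))
E
```

```text
[120 117 118 121 116 115 141 140 132 127 129 129 129 133 135 135 138 139
 141 142 143 145 146 147 149 150 151 152 154 155 154 153 137  83 106 101
 120 120]
[121 117 118 121 117 116 139 140 141 143 146 145 143 151 153 155 156 157
 159 159 160 162 162 163 163 163 163 163 164 164 164 164 149  82 105 104
 119 120]
cols rows180-195 [120 120 120 115 109 113 117 139 165 163 162 159 155 119  73  60  95 111
 152 148 146 137 129 126 128 139]
205 [173.5    200.1073] [0.5715 0.1651 0.4879 0.1617] len 0.08369759212345163 mid [0.5297 0.1634]
206 [173.5455 200.133 ] [0.5714 0.162  0.4879 0.1586] len 0.08363490708451171 mid [0.5297 0.1603]
207 [173.7155 200.146 ] [0.571  0.1589 0.4879 0.1555] len 0.08313638916202072 mid [0.5294 0.1572]
208 [180.7468 200.1091] [0.5487 0.1549 0.4881 0.1525] len 0.06072177806452449 mid [0.5184 0.1537]
209 [192.     199.5978] [0.5134 0.1504 0.4897 0.1494] len 0.023717112392894122 mid [0.5016 0.1499]
block px 218 234 180 193 [[0.5332 0.1091 0.044 ]]
```

```bash
python3 - <<'E'
from h import *
np.set_printoptions(precision=4,suppress=True)
t=cv2.imread("pics/top0.png");g=t.sum(2)/3.
U=[];L=[]
for c in list(range(220,238))+list(range(288,304)):
    a=g[160:215,c]; 
    i=np.where(a>140)[0];bg=121
    f=lambda j,k,lo:j+(lo-a[j])/(a[k]-a[j])*(k-j)
    lo=140;u,l=f(i[0]-1,i[0],lo)+160,f(i[-1]+1,i[-1],lo)+160
    W=onz("top",[(c,u),(c,l)],.012);U.append(W[0,:2]);L.append(W[1,:2])
U=np.array(U);L=np.array(L);print(np.c_[U,L][::3])
def rob(P):
    k=np.ones(len(P),bool)
    for _ in range(5):
        q=np.polyfit(P[k,1],P[k,0],1);r=P[:,0]-np.polyval(q,P[:,1]);k=abs(r)<max(.0012,1.5*np.median(abs(r)))
    return q,k.sum()
for P in(U,L):
    q,n=rob(P);print("slope",q[0],"x at y=.146",np.polyval(q,.146),n)
a=g[170:202,300:314].mean(0);print(a.round(0))
E
```

```text
[[ 0.578   0.1227  0.4908  0.1197]
 [ 0.5785  0.1131  0.4917  0.1102]
 [ 0.5787  0.1034  0.4925  0.1006]
 [ 0.5803  0.0937  0.4938  0.091 ]
 [ 0.5697  0.0837  0.4946  0.0815]
 [ 0.5818  0.0743  0.5077  0.0722]
 [ 0.5759 -0.0974  0.5119 -0.0978]
 [ 0.5998 -0.107   0.5135 -0.1074]
 [ 0.6026 -0.1168  0.5146 -0.117 ]
 [ 0.603  -0.1265  0.5153 -0.1267]
 [ 0.6026 -0.1362  0.5162 -0.1363]
 [ 0.5945 -0.146   0.5277 -0.1459]]
slope -0.0990615172734306 x at y=.146 0.5747944627645533 22
slope -0.09982897708895606 x at y=.146 0.4879740203027187 30
[143. 139. 137. 133. 131. 134. 141. 133. 121. 118. 119. 119. 119. 119.]
```

```bash
python3 - <<'E'
from h import *
np.set_printoptions(precision=4,suppress=True)
print(onz("top",[(203.1,187.5)],.054),onz("top",[(307.3,185)],.012),onz("top",[(209.2,187.5)],.05))
th=np.arctan(.0995);u=np.array([-np.sin(th),np.cos(th)])
a=onz("top",[(203.1,187.5)],.054)[0,:2];b=onz("top",[(307.3,185)],.012)[0,:2]
print("span along u (exp .332)",(a-b)@u, "slot from rear anvil y",(a-u*.026), "from base end",b+u*.306)
plan([.5312,.146,.119],95.7)
s=bot.state();print(s['wrist_torque'].round(2))
E
```

```text
[[0.5272 0.1692 0.054 ]] [[ 0.5487 -0.1598  0.012 ]] [[0.5282 0.1509 0.05  ]]
span along u (exp .332) 0.32949375535212816 slot from rear anvil y [0.5298 0.1433] from base end [0.5184 0.1447]
turn [ 0.   0.  -1.4] shift [6.4 0.1 2.9] tcp [0.5376 0.1464 0.1219] F [ 0.6  0.2 -0.9] t 6.47
[-0.04 -0.03  0.06]
```

```bash
python3 - <<'E'
from h import *
plan([.5313,.144,.1215],95.7)
E
```

```text
turn [ 0.   0.  -1.4] shift [ 6.5 -1.9  0.4] tcp [0.5376 0.1464 0.1219] F [ 0.6  0.2 -0.9] t 6.47
```

Emit:
{"method": "jog_arm", "body": {"motion": [[[0,0,-1.4],[6.5,-2,0],0],[[0,0,-1.4],[6.5,-2,2],0],[[0,0,-1.4],[6.5,-2,6],0],[[0,0,-1.4],[6.5,-2,9],0],[[0,0,-1.4],[6.5,-2,12],0],[[0,0,-1.4],[6.5,-2,15],0],[[0,0,-1.4],[6.5,-2,17],0],[[0,0,-1.4],[6.5,-2,19],0],[[0,0,-1.4],[6.5,-2,19],0]]}}

```text
time_s: 7.6
tool_pos: [0.531, 0.1438, 0.1022]
eef_rot: [-0.0, -0.049, 0.999, -0.0]
contact_force: [0.5, -0.2, -0.7]
finger_gap: 0.024
gripper_force: 59.0
```

```bash
python3 - <<'E'
from h import *
plan([.5313,.144,.1025],95.7);print(bot.state()['wrist_torque'].round(2))
E
```

```text
turn [-0. -0. -0.] shift [-0.4  0.2 -0.3] tcp [0.531  0.1438 0.1022] F [ 0.5 -0.2 -0.7] t 7.6
[ 0.03 -0.08  0.02]
```

Emit:
{"method": "jog_arm", "body": {"motion": [[[0,0,0],[0,0,2],0],[[0,0,0],[0,0,4],0],[[0,0,0],[0,0,6],0],[[0,0,0],[0,0,8],0],[[0,0,0],[0,0,10],0],[[0,0,0],[0,0,10],0]]}}

```text
time_s: 8.35
tool_pos: [0.5309, 0.1438, 0.0921]
eef_rot: [-0.0, -0.049, 0.999, -0.0]
contact_force: [0.2, -0.5, -1.1]
finger_gap: 0.025
gripper_force: 59.0
```

```bash
python3 - <<'E'
from h import *
plan([.5313,.144,.1025],95.7);print(bot.state()['wrist_torque'].round(2))
E
```

```text
turn [ 0. -0. -0.] shift [ -0.4   0.2 -10.4] tcp [0.5309 0.1438 0.0921] F [ 0.2 -0.5 -1.1] t 8.35
[-0.04 -0.19  0.01]
```

Emit:
{"method": "jog_arm", "body": {"motion": [[[0,0,0],[0,0,3],0],[[0,0,0],[0,0,6],0],[[0,0,0],[0,0,9],0],[[0,0,0],[0,0,12],0],[[0,0,0],[0,0,15],0],[[0,0,0],[0,0,17],0],[[0,0,0],[0,0,17],0]]}}

```text
time_s: 9.22
tool_pos: [0.5308, 0.1438, 0.0751]
eef_rot: [-0.0, -0.049, 0.999, -0.0]
contact_force: [0.8, -0.7, -0.5]
finger_gap: 0.028
gripper_force: 58.9
```

```bash
python3 - <<'E'
from h import *
plan([.5313,.144,.07],95.7);print(bot.state()['wrist_torque'].round(2))
E
```

```text
turn [-0. -0. -0.] shift [-0.5  0.2  5.1] tcp [0.5308 0.1438 0.0751] F [ 0.8 -0.7 -0.5] t 9.22
[ 0.01 -0.14  0.  ]
```

Emit:
{"method": "jog_arm", "body": {"motion": [[[0,0,0],[0,0,2],0],[[0,0,0],[0,0,3.5],0],[[0,0,0],[0,0,5],0],[[0,0,0],[0,0,6],0],[[0,0,0],[0,0,6],0]]}}

```text
time_s: 9.85
tool_pos: [0.5314, 0.1439, 0.07]
eef_rot: [0.0, -0.049, 0.999, 0.0]
contact_force: [-0.3, -1.0, 3.5]
finger_gap: 0.027
gripper_force: 59.6
```

Emit:
{"method": "jog_arm", "body": {"motion": [[[0,0,0],[0,0,0],6],[[0,0,0],[0,0,0],10],[[0,0,0],[0,0,0],20],[[0,0,0],[0,0,0],30],[[0,0,0],[0,0,0],30],[[0,0,0],[0,0,-10],30],[[0,0,0],[0,0,-40],30],[[0,0,0],[0,0,-80],30],[[0,0,0],[0,0,-130],30],[[0,0,0],[0,0,-130],30]]}}

```text
time_s: 11.1
tool_pos: [0.5349, 0.1445, 0.2053]
eef_rot: [0.006, -0.05, 0.999, 0.001]
contact_force: [0.0, 0.8, 0.2]
finger_gap: 0.298
gripper_force: 0.0
```

```bash
python3 - <<'E'
from h import *
th=np.arctan(.0995);u=np.array([-np.sin(th),np.cos(th)])
sl=np.array([.5313,.144]);tp=sl-u*(.126+.03)
print("trigger pad xy",tp)
q=sl-u*(.126+.005); print("pre",q)
plan([*q,.205],95.7)
E
```

```text
trigger pad xy [ 0.54674573 -0.01123347]
pre [0.54427045 0.01364369]
turn [ 0.   0.6 -0. ] shift [   3.6 -131.1    0.2] tcp [0.5349 0.1445 0.2053] F [0.  0.8 0.2] t 11.1
```

Emit:
{"method": "jog_arm", "body": {"motion": [[[0,0.0,0],[0,-60,0],0],[[0,0,0],[0,-121,0],0],[[0,0,0],[0,-121,30],0],[[0,0,0],[0,-121,72],0],[[0,0,0],[0,-121,72],0],[[0,0,0],[0,-121,72],0]], "force": 40}}

```text
time_s: 11.85
tool_pos: [0.5433, 0.0235, 0.1282]
eef_rot: [0.0, -0.05, 0.999, -0.0]
contact_force: [1.1, -0.9, 0.6]
finger_gap: -0.001
gripper_force: 0.0
```

```bash
cat >> h.py <<'E'
th=np.arctan(.0995);CU=np.array([-np.sin(th),np.cos(th),0]);CV=np.array([np.cos(th),np.sin(th),0]);SL=np.array([.5313,.144,0]);CO=SL-.126*CU
def where():
    s=bot.state();p=s['tool_pos']-CO
    print("clamp xyz mm",np.round(1e3*np.array([p@CV,p@CU,p[2]]),1),"push",(s['contact_force']@CU).round(2),"F",s['contact_force'].round(1),"t",round(s['time_s'],2))
E
python3 - <<'E'
from h import *
where();plan([*(CO+.005*CU)[:2],.133],95.7)
E
```

```text
clamp xyz mm [1.000e-01 4.900e+00 1.282e+02] push -1.0 F [ 1.1 -0.9  0.6] t 11.85
turn [-0.  0. -0.] shift [ 0.   0.1 -4.8] tcp [0.5433 0.0235 0.1282] F [ 1.1 -0.9  0.6] t 11.85
```

Emit:
{"method": "jog_arm", "body": {"motion": [[[0,0,0],[0,-5,0],0],[[0,0,0],[0,-10,0],0],[[0,0,0],[0,-15,0],0],[[0,0,0],[0,-20,0],0],[[0,0,0],[0,-25,0],0],[[0,0,0],[0,-25,0],0]]}}

```text
time_s: 12.6
tool_pos: [0.5454, -0.0019, 0.1273]
eef_rot: [-0.0, -0.049, 0.999, 0.0]
contact_force: [0.1, 0.0, 0.3]
finger_gap: 0.003
gripper_force: 0.0
```

```bash
python3 - <<'E'
from h import *
where()
E
```

```text
clamp xyz mm [ -0.4 -20.6 127.3] push 0.01 F [0.1 0.  0.3] t 12.6
```

Emit:
{"method": "jog_arm", "body": {"motion": [[[0,0,0],[0,-5,0],0],[[0,0,0],[0,-10,0],0],[[0,0,0],[0,-15,0],0],[[0,0,0],[0,-15,0],0]]}}

```text
time_s: 13.1
tool_pos: [0.5469, -0.0168, 0.1273]
eef_rot: [0.0, -0.049, 0.999, -0.0]
contact_force: [0.2, -0.1, -0.4]
finger_gap: 0.005
gripper_force: 0.0
```

```bash
python3 - <<'E'
from h import *
where()
E
```

```text
clamp xyz mm [ -0.4 -35.6 127.3] push -0.09 F [ 0.2 -0.1 -0.4] t 13.1
```

```bash
python3 - <<'E'
from h import *
b=bot.capture("scene");a=bot.capture("top");cv2.imwrite("pics/scene6.png",b[:,:,::-1]);cv2.imwrite("pics/top6.png",a[:,:,::-1])
cv2.imwrite("pics/z6.png",crop(b,185,140,130,100,6)[:,:,::-1]);where()
E
```

```text
clamp xyz mm [ -0.4 -35.2 127.3] push -0.61 F [ 0.  -0.6  0.3] t 13.2
```

View pics/z6.png

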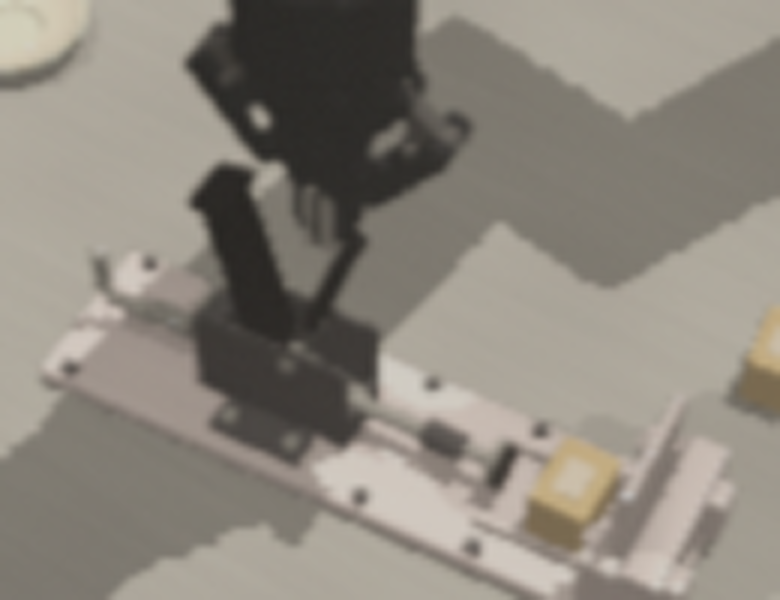

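The plate stands seated in the slot at (660,450), and the block is upright. The fingertips are at about (312,240) and the trigger top at about (360,238), still at rest, so the fingers missed it. I'll project the predicted points to compare.

```bash
python3 - <<'E'
from h import *
np.set_printoptions(precision=1,suppress=True)
C=lambda x,y,z:CO+CV*x/1e3+CU*y/1e3+np.array([0,0,z/1e3])
s=bot.state();p=s['tool_pos']
P={"trigtop":C(0,-25,144),"trigpad":C(0,-30,119),"pivot":C(0,-50,63),"griptop":C(0,-92,154),"headtopfront(+17)":C(17,-18,72),"headtop front -17":C(-17,-18,72),"hooktop":C(0,-180,64),"tip":p-[0,0,.008],"tipTCP":p,"padface0":C(0,50,30),"anvil far top":C(-42,145,54),"platetop far":C(-32,126,92)}
for k,X in P.items(): print(k,((proj("scene",X)[0]-[185,140]+.5)*6),proj("top",X)[0])
# direct measure
print(tri((0,0),(0,0))[1]>0, onz("scene",[(185+360/6-.4,140+238/6-.4)],.144))
E
```

```text
trigtop [352.  241.3] [260.1 176.9]
trigpad [342.7 273. ] [261.7 178.4]
pivot [307.  332.3] [267.9 181.4]
griptop [220.4 173.2] [283.7 174.4]
headtopfront(+17) [348.9 371.5] [257.1 176.2]
headtop front -17 [383.1 320.7] [258.  187.1]
hooktop [ 76.7 233.3] [309.9 178. ]
tip [333.  267.7] [263.5 178.4]
tipTCP [332.8 256.4] [263.6 177.9]
padface0 [492.3 452.7] [236.2 185.7]
anvil far top [717.1 436.5] [206.  200.2]
platetop far [680.6 388.1] [210.4 194.7]
True [[ 0.5 -0.   0.1]]
```

```bash
python3 - <<'E'
from h import *
np.set_printoptions(precision=1,suppress=True)
w=np.array([-.997,-.075,0]);n=np.array([-.075,.997,0])
for z in(.1139,.1219):
  for a in(-11,11):
    for d in(-14,0,14):
      X=np.array([.5376,.1464,z])+w*a/1e3+n*d/1e3
      q=proj("scene",X)[0];print(z,a,d,(q-[277,200]+.5)*13)
b=cv2.imread("pics/scene6.png");g=b.sum(2)//3
for r in range(170,190): print(r,g[r,230:252])
E
```

```text
0.1139 -11 -14 [137.9 147.7]
0.1139 -11 0 [201.6 175.9]
0.1139 -11 14 [265.8 204.4]
0.1139 11 -14 [184.4  70.1]
0.1139 11 0 [247.4  97.6]
0.1139 11 14 [311.  125.3]
0.1219 -11 -14 [141.6 124.4]
0.1219 -11 0 [205.7 152.7]
0.1219 -11 14 [270.4 181.2]
0.1219 11 -14 [188.3  46.5]
0.1219 11 0 [251.8  74.1]
0.1219 11 14 [315.8 102. ]
170 [150 131 115  88  56  48  54  51  45  44  44  44  44  44  44  45  44  45
  45  45  45  45]
171 [129 122 118  99  67  68  86  75  53  46  45  45  43  44  44  44  45  44
  45  46  45  50]
172 [120 120 119 101  70  77  87  73  63  58  48  44  44  44  45  46  46  46
  45  48  55  71]
173 [119 119 117 100  70  77  85  71  76  78  61  47  44  45  46  48  49  49
  56  72  95 107]
174 [118 119 117 100  70  78  85  71  81  88  72  51  45  46  47  64  75  80
  95 107 114 118]
175 [118 118 117 101  72  77  84  71  81  90  74  52  45  44  50  80 103 110
 114 117 118 118]
176 [117 119 118 112  87  75  80  70  80  91  75  52  46  45  56  94 114 118
 118 119 118 118]
177 [116 118 118 115  99  82  79  67  79  90  74  53  46  49  76 105 117 118
 119 119 118 118]
178 [115 1
[... 429 characters left out ...]
7  66  98 115 118
 118 118 118 118]
183 [ 60  99 118 119 118 118 118 118 117 107  81  52  45  56  92 113 118 118
 119 119 118 118]
184 [ 51  94 116 120 119 119 119 118 116  95  62  45  48  77 105 117 118 119
 118 119 119 119]
185 [ 45  75 106 118 119 120 120 118 108  80  50  43  57  93 114 118 118 118
 118 119 119 119]
186 [ 42  60 100 117 120 120 121 117  96  62  43  46  77 106 117 118 118 117
 118 118 118 119]
187 [ 41  51  94 115 118 119 119 109  81  49  43  58  94 114 118 117 118 118
 118 118 118 118]
188 [ 41  43  66  85  98 111 115  96  62  44  48  77 107 118 119 118 119 119
 118 119 119 118]
189 [ 42  41  47  59  72  84  90  72  48  43  57  95 116 119 120 119 119 120
 119 119 118 118]
```

Emit:
{"method": "jog_arm", "body": {"motion": [[[0,0,0],[0,20,0],0],[[0,0,0],[0,40,0],0],[[0,0,0],[0,40,10],0],[[0,0,0],[0,40,20],0],[[0,0,0],[0,40,20],0],[[0,0,0],[0,30,20],0],[[0,0,0],[0,25,20],0],[[0,0,0],[0,20,20],0],[[0,0,0],[0,15,20],0],[[0,0,0],[0,10,20],0],[[0,0,0],[0,10,20],0]]}}

```text
time_s: 14.58
tool_pos: [0.5464, -0.007, 0.1075]
eef_rot: [0.001, -0.049, 0.999, -0.0]
contact_force: [0.6, 2.8, 2.0]
finger_gap: 0.004
gripper_force: 1.5
```

```bash
python3 - <<'E'
from h import *
where();print(bot.state()['wrist_torque'].round(2))
E
```

```text
clamp xyz mm [ 1.000e-01 -2.580e+01  1.075e+02] push 2.72 F [0.6 2.8 2. ] t 14.57
[ 0.54 -0.1   0.06]
```

Emit:
{"method": "jog_arm", "body": {"motion": [[[0,0,0],[0,-4,0],0],[[0,0,0],[0,-8,0],0],[[0,0,0],[0,-8,0],0]]}}

```text
time_s: 14.95
tool_pos: [0.5469, -0.0148, 0.1073]
eef_rot: [0.0, -0.049, 0.999, -0.0]
contact_force: [0.5, 2.8, 2.3]
finger_gap: -0.001
gripper_force: 1.5
```

```bash
python3 - <<'E'
from h import *
where();print(bot.state()['wrist_torque'].round(2))
E
```

```text
clamp xyz mm [ -0.2 -33.6 107.3] push 2.74 F [0.5 2.8 2.3] t 14.95
[ 0.63 -0.19 -0.02]
```

Emit:
{"method": "jog_arm", "body": {"motion": [[[0,0,0],[0,20,0],0],[[0,0,0],[0,38,0],0],[[0,0,0],[0,38,12],0],[[0,0,0],[0,38,12],0],[[0,0,0],[0,28,12],0],[[0,0,0],[0,20,12],0],[[0,0,0],[0,14,12],0],[[0,0,0],[0,8,12],0],[[0,0,0],[0,4,12],0],[[0,0,0],[0,0,12],0],[[0,0,0],[0,0,12],0]]}}

```text
time_s: 16.32
tool_pos: [0.5471, -0.0146, 0.0955]
eef_rot: [0.0, -0.049, 0.999, 0.0]
contact_force: [1.2, 4.0, 2.8]
finger_gap: -0.001
gripper_force: 1.7
```

```bash
python3 - <<'E'
from h import *
where();print(bot.state()['wrist_torque'].round(2))
E
```

```text
clamp xyz mm [  0.  -33.4  95.5] push 3.82 F [1.2 4.  2.8] t 16.32
[ 0.75 -0.08  0.02]
```

Emit:
{"method": "jog_arm", "body": {"motion": [[[0,0,0],[0,-4,0],0],[[0,0,0],[0,-8,0],0],[[0,0,0],[0,-8,0],0]]}}

```text
time_s: 16.7
tool_pos: [0.5478, -0.0226, 0.0952]
eef_rot: [0.0, -0.049, 0.999, -0.0]
contact_force: [2.1, 4.0, 2.0]
finger_gap: 0.003
gripper_force: 2.0
```

```bash
python3 - <<'E'
from h import *
where();print(bot.state()['wrist_torque'].round(2))
b=bot.capture("scene");cv2.imwrite("pics/scene7.png",b[:,:,::-1])
g=b.sum(2)//3
def line(y0,y1):
    C=lambda y:CO+CU*y/1e3+np.array([0,0,.030])
    Y=np.arange(y0,y1,2.);q=proj("scene",[C(y) for y in Y]).astype(np.float32)
    for f in("scene0","scene6","scene7"):
        im=cv2.imread(f"pics/{f}.png").sum(2)/3.
        v=cv2.remap(im.astype(np.float32),q[:,0].reshape(-1,1),q[:,1].reshape(-1,1),1).ravel();print(f,v.round(0).astype(int).tolist())
line(-10,100)
E
```

```text
clamp xyz mm [ -0.1 -41.4  95.2] push 3.78 F [2.1 4.  2. ] t 16.7
[ 0.85 -0.36 -0.01]
scene0 [153, 158, 160, 160, 159, 157, 157, 157, 159, 161, 161, 154, 138, 118, 108, 100, 100, 102, 102, 101, 104, 106, 110, 121, 150, 166, 173, 174, 173, 168, 156, 137, 107, 82, 66, 92, 130, 168, 181, 187, 186, 183, 176, 171, 170, 172, 177, 184, 190, 192, 192, 192, 192, 188, 181]
scene6 [158, 162, 164, 165, 164, 162, 162, 162, 163, 163, 162, 153, 136, 114, 104, 96, 95, 97, 98, 96, 99, 101, 106, 117, 144, 159, 166, 167, 165, 161, 148, 130, 103, 79, 64, 88, 125, 163, 176, 181, 180, 176, 169, 164, 163, 166, 171, 178, 185, 187, 187, 187, 187, 183, 175]
scene7 [140, 143, 149, 156, 160, 161, 162, 162, 163, 164, 165, 165, 164, 163, 164, 164, 162, 159, 153, 136, 120, 106, 100, 94, 94, 96, 95, 96, 99, 103, 119, 138, 153, 160, 162, 160, 153, 147, 128, 103, 76, 71, 89, 127, 151, 164, 171, 178, 185, 187, 187, 187, 186, 183, 175]
```

The pad profile in scene7 shows the pad moved about 13 mm with the block untouched, so pumping works. I'll add a tracker for rod advance and pad spring.

```bash
cat >> h.py <<'E'
def prof(im):
    Y=np.arange(-10,112,.5);q=proj("scene",[CO+CU*y/1e3+np.array([0,0,.030]) for y in Y]).astype(np.float32)
    return Y,cv2.remap((im.sum(2)/3.).astype(np.float32),q[:,0].reshape(-1,1),q[:,1].reshape(-1,1),1).ravel()
def track():
    Y,v0=prof(cv2.imread("pics/scene0.png"));_,v=prof(bot.capture("scene"))
    def shift(lo,hi,mn,mx):
        k=(Y>=lo)&(Y<hi);best=[]
        t=v0[k]-v0[k].mean()
        for d in np.arange(mn,mx,.5):
            w=np.interp(Y[k]+d,Y,v);w=w-w.mean();best.append(((t*w).sum()/np.linalg.norm(t)/np.linalg.norm(w),d))
        return max(best)
    c=shift(12,42,0,60);p=shift(48,66,max(0,c[1]-14),c[1]+3)
    print("collar adv",c,"pad adv",p,"spring",c[1]-p[1])
E
python3 - <<'E'
from h import *
track()
E
```

```text
collar adv (np.float64(0.9894630217952054), np.float64(14.5)) pad adv (np.float64(0.9954484036128278), np.float64(14.0)) spring 0.5
```

Emit:
{"method": "jog_arm", "body": {"motion": [[[0,0,0],[0,-3,0],0],[[0,0,0],[0,-6,0],0],[[0,0,0],[0,-6,0],0]]}}

```text
time_s: 17.18
tool_pos: [0.548, -0.0279, 0.0947]
eef_rot: [-0.0, -0.05, 0.999, 0.001]
contact_force: [2.1, 4.6, -1.2]
finger_gap: -0.001
gripper_force: 2.1
```

```bash
python3 - <<'E'
from h import *
where();track()
E
```

```text
clamp xyz mm [ -0.4 -46.7  94.7] push 4.32 F [ 2.1  4.6 -1.2] t 17.18
collar adv (np.float64(0.9921543539519027), np.float64(16.5)) pad adv (np.float64(0.9890218095635022), np.float64(14.5)) spring 2.0
```

Emit:
{"method": "jog_arm", "body": {"motion": [[[0,0,0],[0,20,0],0],[[0,0,0],[0,40,0],0],[[0,0,0],[0,40,0],0],[[0,0,0],[0,30,0],0],[[0,0,0],[0,22,0],0],[[0,0,0],[0,16,0],0],[[0,0,0],[0,12,0],0],[[0,0,0],[0,8,0],0],[[0,0,0],[0,4,0],0],[[0,0,0],[0,0,0],0],[[0,0,0],[0,0,0],0]]}}

```text
time_s: 18.6
tool_pos: [0.5483, -0.0284, 0.0947]
eef_rot: [0.0, -0.049, 0.999, 0.0]
contact_force: [2.1, 4.4, -0.7]
finger_gap: -0.001
gripper_force: 2.1
```

```bash
python3 - <<'E'
from h import *
where();track()
E
```

```text
clamp xyz mm [ -0.2 -47.2  94.7] push 4.13 F [ 2.1  4.4 -0.7] t 18.6
collar adv (np.float64(0.9838297897462913), np.float64(30.5)) pad adv (np.float64(0.9738623242553557), np.float64(27.5)) spring 3.0
```

Emit:
{"method": "jog_arm", "body": {"motion": [[[0,0,0],[0,20,0],0],[[0,0,0],[0,40,0],0],[[0,0,0],[0,40,0],0],[[0,0,0],[0,34,0],0],[[0,0,0],[0,29,0],0],[[0,0,0],[0,25,0],0],[[0,0,0],[0,25,0],0]]}}

```text
time_s: 19.52
tool_pos: [0.546, -0.0038, 0.0957]
eef_rot: [0.0, -0.049, 0.999, 0.0]
contact_force: [-0.9, 3.9, 3.2]
finger_gap: -0.001
gripper_force: 1.8
```

```bash
python3 - <<'E'
from h import *
where();track()
E
```

```text
clamp xyz mm [ -0.  -22.5  95.7] push 3.98 F [-0.9  3.9  3.2] t 19.52
collar adv (np.float64(0.9790130690338806), np.float64(35.0)) pad adv (np.float64(0.9760023780709078), np.float64(32.5)) spring 2.5
```

Emit:
{"method": "jog_arm", "body": {"motion": [[[0,0,0],[0,-3,0],0],[[0,0,0],[0,-6,0],0],[[0,0,0],[0,-6,0],0]]}}

```text
time_s: 19.95
tool_pos: [0.5465, -0.0097, 0.0954]
eef_rot: [0.0, -0.049, 0.999, -0.0]
contact_force: [0.4, 2.9, 3.1]
finger_gap: -0.001
gripper_force: 1.9
```

```bash
python3 - <<'E'
from h import *
where();track()
E
```

```text
clamp xyz mm [ -0.1 -28.4  95.4] push 2.87 F [0.4 2.9 3.1] t 19.95
collar adv (np.float64(0.9768419297661678), np.float64(36.5)) pad adv (np.float64(0.9815164656883284), np.float64(33.5)) spring 3.0
```

Emit:
{"method": "jog_arm", "body": {"motion": [[[0,0,0],[0,-3,0],0],[[0,0,0],[0,-5,0],0],[[0,0,0],[0,-5,0],0]]}}

```text
time_s: 20.38
tool_pos: [0.5469, -0.0141, 0.0955]
eef_rot: [0.0, -0.05, 0.999, 0.001]
contact_force: [0.5, 5.1, 4.5]
finger_gap: -0.0
gripper_force: 2.8
```

```bash
python3 - <<'E'
from h import *
where();track()
E
```

```text
clamp xyz mm [ -0.1 -32.8  95.5] push 5.01 F [0.5 5.1 4.5] t 20.38
collar adv (np.float64(0.9905852523395301), np.float64(38.0)) pad adv (np.float64(0.9804287705435228), np.float64(33.5)) spring 4.5
```

Emit:
{"method": "jog_arm", "body": {"motion": [[[0,0,0],[0,-2,0],0],[[0,0,0],[0,-4,0],0],[[0,0,0],[0,-4,0],0]]}}

```text
time_s: 20.8
tool_pos: [0.5472, -0.0173, 0.0955]
eef_rot: [0.0, -0.05, 0.999, 0.001]
contact_force: [0.3, 8.2, 4.0]
finger_gap: 0.002
gripper_force: 3.8
```

```bash
python3 - <<'E'
from h import *
where();track()
E
```

```text
clamp xyz mm [ -0.1 -36.1  95.5] push 8.15 F [0.3 8.2 4. ] t 20.8
collar adv (np.float64(0.9903391592436879), np.float64(39.5)) pad adv (np.float64(0.9788840121594679), np.float64(33.5)) spring 6.0
```

Emit:
{"method": "jog_arm", "body": {"motion": [[[0,0,0],[0,-1.5,0],0],[[0,0,0],[0,-3,0],0],[[0,0,0],[0,-4,0],0],[[0,0,0],[0,-4,0],0],[[0,0,0],[0,-4,0],0]]}}

```text
time_s: 21.48
tool_pos: [0.5475, -0.0207, 0.0954]
eef_rot: [0.0, -0.05, 0.999, 0.002]
contact_force: [0.2, 8.3, 4.5]
finger_gap: 0.004
gripper_force: 4.5
```

```bash
python3 - <<'E'
from h import *
where();track()
b=bot.capture("scene");cv2.imwrite("pics/z7.png",crop(b,205,150,110,85,7)[:,:,::-1])
E
```

```text
clamp xyz mm [ -0.2 -39.5  95.4] push 8.19 F [0.2 8.3 4.5] t 21.48
collar adv (np.float64(0.993338302439042), np.float64(40.0)) pad adv (np.float64(0.9782635817081233), np.float64(33.5)) spring 6.5
```

View pics/z7.png

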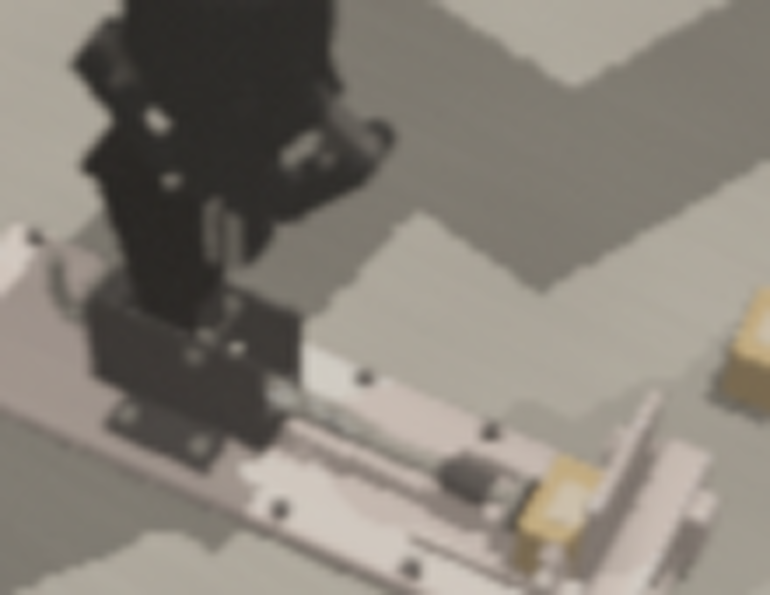

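The block is tight against the plate at (600,490), with the pad behind it at about (520,505) and the stem still partly showing. Spring is about 3.5 mm, so I'll press a bit further.

Emit:
{"method": "jog_arm", "body": {"motion": [[[0,0,0],[0,-1.5,0],0],[[0,0,0],[0,-3,0],0],[[0,0,0],[0,-4,0],0],[[0,0,0],[0,-4,0],0],[[0,0,0],[0,-4,0],0],[[0,0,0],[0,-4,0],0]]}}

```text
time_s: 22.32
tool_pos: [0.5478, -0.024, 0.0952]
eef_rot: [0.0, -0.05, 0.999, 0.003]
contact_force: [0.4, 10.2, 4.2]
finger_gap: 0.0
gripper_force: 5.2
```

```bash
python3 - <<'E'
from h import *
for i in range(4): where();track()
E
```

```text
clamp xyz mm [ -0.2 -42.8  95.2] push 10.13 F [ 0.4 10.2  4.2] t 22.32
collar adv (np.float64(0.988508615891281), np.float64(41.0)) pad adv (np.float64(0.9746162419944241), np.float64(33.5)) spring 7.5
clamp xyz mm [ -0.2 -42.8  95.2] push 9.27 F [1.6 9.5 3.7] t 22.38
collar adv (np.float64(0.9884562233133886), np.float64(41.0)) pad adv (np.float64(0.9731034122614007), np.float64(33.5)) spring 7.5
clamp xyz mm [ -0.2 -42.8  95.2] push 9.76 F [0.8 9.9 3.3] t 22.43
collar adv (np.float64(0.9884077302580558), np.float64(41.0)) pad adv (np.float64(0.973772566340931), np.float64(33.5)) spring 7.5
clamp xyz mm [ -0.2 -42.8  95.1] push 9.56 F [0.5 9.7 3.7] t 22.48
collar adv (np.float64(0.9877351360781165), np.float64(41.5)) pad adv (np.float64(0.9742546306457648), np.float64(33.5)) spring 8.0
```

Emit:
{"method": "jog_arm", "body": {"motion": [[[0,0,0],[0,-1,0],0],[[0,0,0],[0,-2,0],0],[[0,0,0],[0,-2,0],0],[[0,0,0],[0,-2,0],0],[[0,0,0],[0,-2,0],0]]}}

```text
time_s: 23.15
tool_pos: [0.548, -0.0255, 0.095]
eef_rot: [0.0, -0.05, 0.999, 0.003]
contact_force: [0.9, 10.8, 2.8]
finger_gap: -0.001
gripper_force: 5.6
```

```bash
python3 - <<'E'
from h import *
for i in range(2): where();track()
print(bot.job_done())
E
```

```text
clamp xyz mm [ -0.2 -44.3  95. ] push 10.7 F [ 0.9 10.8  2.8] t 23.15
collar adv (np.float64(0.9835385091797114), np.float64(41.5)) pad adv (np.float64(0.9661481361456774), np.float64(33.5)) spring 8.0
clamp xyz mm [ -0.2 -44.3  95. ] push 11.31 F [ 0.9 11.5  3.1] t 23.2
collar adv (np.float64(0.9830522221560044), np.float64(41.5)) pad adv (np.float64(0.9661036321849723), np.float64(33.5)) spring 8.0
the job is handed in; nothing more can be done
None
```

I handed the job in with the plate in the slot and released, the block against it, and the trigger still squeezed at an estimated 5–6 mm of pad spring (about 16–18 N); no verdict came back.

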